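# Lay the tea caddy on the labelling rest

## Robot

A 6-joint arm with a two-finger parallel gripper is mounted at the origin on the work surface. World frame = base frame: x ahead of the robot, y to its left, z up, the work surface at z = 0. Lengths are in m, angles in degrees, forces in N, time in s.
With the tool pointing down it reaches from about 0.35 to 0.875 m from the base axis. Payload 4.2 kg.
Tool frame: the origin (TCP) lies at the centre of the arm's flange, where the gripper is bolted on; the fingertips stand 182 mm ahead of it and the grasp point (between the pads) lies 164 mm ahead of it (r.nose_length is the distance from the TCP to the fingertips, in m); z points along the fingers, y is the line along which they close (so a half turn about z gives the same grasp; the last joint's range is limited). The gripper opens to 87 mm and grips with 3 to 60 N. Pads are 19 mm wide; open, the fingers measure 117 mm over their backs; the gripper's body (75 mm by 190 mm) begins 51 mm behind the grasp point.
Start: joints at [-54.912, 22.042, 0.453, 0, -68.411, -14.817], TCP at [0.217, -0.586, 0.405] pointing down, gripper open.
Joint ranges: [-179.83, 179.83], [-69.29, 118.12], [-61.27, 80.66], [-181.25, 117.63], [-171.15, -9.14], [-177.46, 177.46]. Speed limits (degrees/s): [159.86, 159.86, 180, 180, 180, 180].

## Interface

Orientations are given as a 3x3 rotation matrix whose columns are the frame's x, y, z axes.
In Python, from station import r, vision gives the robot as it stands. The module is installed in compiled form; this text tells all that it offers.
- The arm moves only by the shell command python3 -m creep 'ROWS'. ROWS is JSON, a list of rows, each a list of 7 numbers: the opening, from -1 (shut) to 1 (fully open), then the shift along the tool's x, y, z in mm, then the turn, a rotation vector about the tool's x, y, z in degrees. A call has 1 to 8 rows; each row is the pose to reach, as a shift and turn from the pose commanded when the call began, along the tool's axes at that moment; what a row does not reach only later rows make up. A row lasts 1/12 s, in which the tool goes at most 41.7 mm and 7.16 degrees, less where a joint would pass 70% of its speed; a pose out of reach is approached as far as the arm can. A call with a gripper value outside its range is refused whole. The fingers move at their own pace and stop on an object; the grip force is fixed at half the most. Time passes only in rows, so rows that repeat a pose let the fingers close. It gives the time, the measured TCP pose, the force, the opening and the grip force at its end, in the units of the state.
- r.sense(): the state, without advancing time (a new reading comes with each control period).
- vision.capture(name): name is "side" or "top"; returns (picture, depth): 420x560x3 uint8, red, green, blue; 420x560 float32, m along the optical axis (not along the pixel's ray), 0 where there is no reading.
- vision.camera_model(name): a dict with "vertical_fov" (degrees; the focal length in pixels is half the picture's height over the tangent of half this angle, whatever the lens; pixels are square), "cx", "cy" (the principal point, pixels), "extrinsics" (4x4, takes a point from camera to world coordinates). Camera axes: x right, y down, z forward; pixel columns grow to the right and rows downward; lengths in m; the calibration is good to about 2 mm. A picture is of the moment at which its call begins. camera_model takes no time and is no camera call.
- r.finish_job(): hands the job in; it is judged then, once.
Trained networks look in the newest picture that a camera, given by its name, has taken for a name from the list of things; names that differ only in an ending like _2 or _b are one class to them, and where a whole thing is asked for, a point or a joint stands for the part that bears it (a point fixed in the world has none). Each returns a list of dicts, best first, with "conf" (0 to 1); they miss things now and then, are a little off and sometimes report something else, mostly with a low value. They report only what shows in the picture. A call takes as long as a camera call. They do not tell look-alikes from the thing itself.
- vision.find_in(camera, thing): "uv" ([column, row] in pixels, amid what is visible of it).
- vision.cut_out(camera, thing): "region" (420x560 bool, what is visible of it) and "uv" ([column, row] in pixels, amid what is visible of it).
The state is a dict: "time_s": time; "joints": joint angles; "joint_velocities": joint speeds; "effort": joint torques, N m; "tcp_pos": TCP position; "ee_rot": TCP orientation; "wrist_force": force on the tool from outside, world axes, zero at the start; "moment": the same for the moment, N m; "gripper_width": opening from 0.0 (shut) to 1.0 (fully open); "gripper_force": force on a finger pad.
Only numpy, scipy, OpenCV 4.12 (cv2) and the standard library are available. Lean on these libraries where they do the work, as an engineer would, in place of code of your own. Each camera call takes 0.05 s, during which the arm holds its last target. There are 200 camera calls.

## Task

The tall square tea caddy stands on the low pad of the wooden labelling rest, with the step at its foot. Tip it over the step with your fingers, without gripping or lifting it, and ease it down gently all the way, never letting it drop, until it lies flat on its side on the raised deck with its cap sticking out past the deck's end. Leave the canister, scoop and spare cap alone, and take the hand away at the end.

Things in the scene. Friction and masses are not known exactly. Their poses are not given: they have to be found in the camera images.
- caddy: Tall closed caddy, 0.25 to 0.5 kg, centre of mass 61 mm up. Square aluminium body 56 x 56 x 118 mm with paper label; centred on top a fixed round orange cap, 30 mm diameter, 34 mm high (152 mm in all). Origin: centre of the underside; z up through the cap, x and y square to the sides. Its -x side stands 2 to 6 mm from the step. It tips with under 2 N; it must never feel over 15 N from the fingers.
- cap_top (a point): Centre of the flat top of the caddy's cap, 152 mm from the underside on its axis; axes as the caddy. Leaning past about 0.4 rad the caddy falls by itself unless a finger in front of the cap holds it back.
- rest: Fixed wooden rest, 110 mm wide (y), its -x pointing roughly to the robot's left. Origin: on the table below the step's edge. Towards +x a low pad, 90 mm long, top 30 mm above the table: the caddy stands there. Towards -x the raised deck, 90 mm long, top 38 mm above the table. The step is an 8 mm high upright face at x = 0.
- rest_step (a point): Middle of the step's upper edge, 38 mm above the table; axes as the rest. The caddy is tipped over this edge towards -x; lying, its cap overhangs the deck's -x end with only the table below. While it goes down its foot may slide back from the step by up to 35 mm.
- canister: Bystander: round glass canister with an orange cap, 68 mm in diameter, 135 mm high, standing on the table on the robot's right, between the rest and a big basket. Origin: centre of its underside, z up.
- scoop: Bystander: steel tea scoop, square pan 85 x 55 x 28 mm with a round handle to its -x, 180 mm long in all, lying on the table on the robot's left. Origin: under the pan's centre.
- spare_cap: Bystander: loose round orange cap, 72 mm in diameter, 18 mm high, lying on the table on the robot's right. Origin: centre of its underside.
There are look-alikes about, which are no part of the job. Leave any blue or purple look-alike of the caddy alone.

How it is judged:
By the outcome, as a careful person would: the job done as asked, in the order asked, and still so for the second after the job is handed in, with the robot touching nothing.
It also fails if it takes over 59 s, if anything falls off the work surface, if the arm or the gripper's body presses on something with over 40 N, if the wrist force passes 120 N, or if a joint passes its speed limit or range.

## Working session

There is one attempt and no reset: what is moved stays moved. The work goes in short steps, Python scripts to look and compute and a shell command to move; the robot and the scene stay as the last step left them, time stands still between calls to the robot, and variables do not carry over. Pictures are saved under pics/ and viewed, at most 10 in all, crops included, and the job is handed in when it is done.

```bash
mkdir -p pics; cat > h.py <<'E'
import numpy as np, cv2
from station import r, vision
def cam(n):
    m=vision.camera_model(n); f=210/np.tan(np.radians(m["vertical_fov"]/2)); return m,f
def cloud(n,d):
    m,f=cam(n); v,u=np.mgrid[0:420,0:560]
    p=np.stack([(u-m["cx"])/f*d,(v-m["cy"])/f*d,d],-1); T=np.array(m["extrinsics"])
    return p@T[:3,:3].T+T[:3,3]
E
python3 - <<'E'
from h import *
for n in("side","top"):
    p,d=vision.capture(n); cv2.imwrite(f"pics/{n}0.png",p[...,::-1]); C=cloud(n,d); np.save(n+"0.npy",C)
    print(n,np.round(vision.camera_model(n)["extrinsics"],3).tolist())
    for t in("caddy","rest","canister","scoop","spare_cap"):
        for q in vision.cut_out(n,t)[:3]:
            P=C[q["region"]&(d>0)]
            print(n,t,round(q["conf"],2),np.round(q["uv"]),np.round(np.percentile(P,[2,50,98],axis=0),3).tolist() if len(P) else 0)
s=r.sense();print(s)
E
```

```text
side [[-0.992, -0.068, 0.102, 0.402], [-0.122, 0.668, -0.734, 0.796], [-0.018, -0.741, -0.671, 0.852], [0.0, 0.0, 0.0, 1.0]]
side caddy 0.95 [280. 179.] [[0.498, -0.26, 0.03], [0.525, -0.124, 0.116], [0.555, -0.116, 0.182]]
side caddy 0.84 [239. 174.] [[0.629, -0.294, -0.001], [0.652, -0.158, 0.113], [0.698, -0.07, 0.153]]
side caddy 0.71 [339. 212.] [[0.323, -0.064, 0.002], [0.362, -0.037, 0.083], [0.397, -0.014, 0.152]]
side rest 0.61 [278. 213.] [[0.469, -0.186, 0.005], [0.52, -0.065, 0.036], [0.579, -0.022, 0.041]]
side canister 0.68 [266. 150.] [[0.55, -0.343, 0.014], [0.583, -0.296, 0.106], [0.608, -0.285, 0.137]]
side scoop 0.91 [302. 346.] [[0.399, 0.222, -0.001], [0.424, 0.325, 0.004], [0.456, 0.38, 0.03]]
side scoop 0.64 [278. 213.] [[0.467, -0.192, 0.005], [0.519, -0.065, 0.036], [0.578, -0.022, 0.041]]
side spare_cap 0.49 [315. 168.] [[0.428, -0.342, 0.013], [0.437, -0.322, 0.017], [0.444, -0.298, 0.02]]
top [[0.005, -0.99, 0.137, 0.41], [-1.0, -0.008, -0.019, 0.015], [0.02, -0.137, -0.99, 0.912], [0.0, 0.0, 0.0, 1.0]]
top caddy 0.93 [300. 288.] [[0.331, -0.083, 0.035], [
[... 759 characters left out ...]
754e+01, -1.48154301e+01]), 'joint_velocities': array([ 0.0181743 , -0.0762374 , -0.01807332, -0.03893385, -0.03689926,
        0.03771584]), 'effort': array([-1.29752693e-04, -3.90212345e+01,  1.87534064e+01,  4.22252521e+00,
        1.54065737e-02, -2.84032092e-05]), 'tcp_pos': array([ 0.21654386, -0.58625021,  0.40475144]), 'ee_rot': array([[-9.38063558e-01, -3.46463217e-01,  9.65059692e-06],
       [-3.46463217e-01,  9.38063558e-01,  3.38946908e-05],
       [-2.07961369e-05,  2.84517974e-05, -9.99999999e-01]]), 'wrist_force': array([ 0.821101  , -0.14144937, -0.17801286]), 'moment': array([ 0.00177703, -0.00844391,  0.04929577]), 'gripper_force': 0.0, 'gripper_width': 1.0006416775277749}
```

```bash
python3 -c "
import cv2,numpy as np
cv2.imwrite('pics/both0.png',cv2.resize(np.vstack([cv2.imread('pics/side0.png'),cv2.imread('pics/top0.png')])[:, :],(400,600)))"
```

```text
(no output)
```

View pics/side0.png

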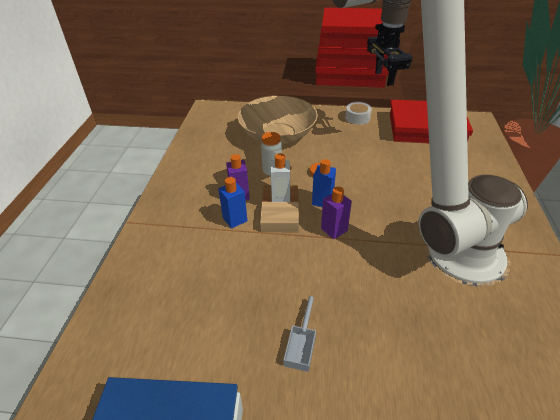

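View pics/top0.png

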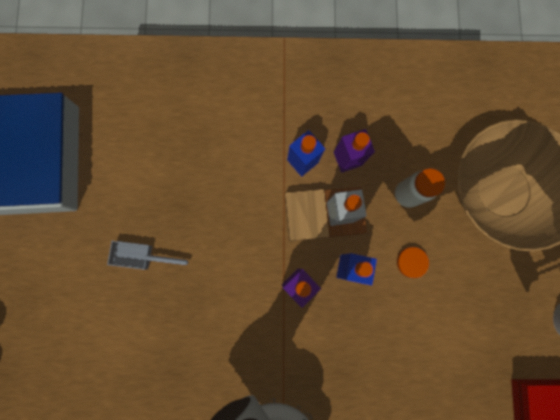

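The side picture shows the white caddy on the rest at about (280,180), with the deck in front of it at (280,216). The top picture shows the deck at (307,215), the cap at (353,203), and blue and purple look-alikes all around. Next I'll fit the poses.

```bash
python3 - <<'E'
from h import *
S=np.load("side0.npy").reshape(-1,3);T=np.load("top0.npy").reshape(-1,3)
def box(P,lo,hi): return P[((P>lo)&(P<hi)).all(1)]
for n,P in(("side",S),("top",T)):
    d=box(P,[.44,-.21,.034],[.61,0,.043]); r_=cv2.minAreaRect(d[:,:2].astype(np.float32)*1000);print(n,"deck",len(d),r_,np.median(d[:,2]))
    b=box(P,[.47,-.21,.142],[.58,-.08,.156]); print("bodytop",len(b),len(b) and cv2.minAreaRect(b[:,:2].astype(np.float32)*1000))
    c=box(P,[.47,-.21,.176],[.58,-.08,.19]); print("captop",len(c),len(c) and (cv2.minEnclosingCircle(c[:,:2].astype(np.float32)*1000),np.median(c[:,2])))
    a=box(P,[.47,-.21,.06],[.58,-.08,.14]); print("sides",len(a),len(a) and cv2.minAreaRect(a[:,:2].astype(np.float32)*1000))
E
```

```text
side deck 857 ((521.9007568359375, -75.51946258544922), (109.6476058959961, 103.27272033691406), 4.9666643142700195) 0.037506497579286924
bodytop 194 ((527.3695068359375, -147.3646240234375), (56.3231086730957, 56.97874450683594), 10.040363311767578)
captop 63 (((525.9585571289062, -148.82791137695312), 16.04241180419922), np.float64(0.18109978981109742))
sides 408 ((524.9627075195312, -122.26190185546875), (53.69993209838867, 12.647622108459473), 4.310463905334473)
top deck 1855 ((523.18701171875, -101.43296813964844), (110.22891235351562, 149.59312438964844), 5.905655384063721) 0.037717797751744
bodytop 540 ((526.8516235351562, -149.27682495117188), (56.13925552368164, 56.1340217590332), 8.769107818603516)
captop 189 (((526.6430053710938, -149.5739288330078), 14.994388580322266), np.float64(0.1817718669664321))
sides 255 ((511.684814453125, -136.9969024658203), (76.07206726074219, 37.997406005859375), 51.749385833740234)
```

```bash
python3 -m creep '[[0.4,-33,23,0,0,0,2],[0.4,-66,45,0,0,0,4],[0.4,-99,68,0,0,0,6],[0.4,-132,90,0,0,0,8],[0.4,-165,113,0,0,0,10],[0.4,-198,135,0,0,0,12],[0.4,-225,154,0,0,0,14.3],[0.4,-225,154,0,0,0,14.3]]'; cat >> h.py <<'E'
def to(target,deg=96.):
    s=r.sense(); R=np.array(s["ee_rot"]); print("t",s["time_s"],"tool shift mm",np.round(R.T@(np.array(target)-s["tcp_pos"])*1000,1),"yaw of y",np.degrees(np.arctan2(R[1,1],R[0,1])))
E
python3 -c "
from h import *
to([.5265,-.1495,.405])"
```

```text
time_s: 1.27
tcp_pos: [0.3766, -0.3602, 0.4052]
ee_rot: [[-0.994, -0.109, 0.002], [-0.109, 0.994, 0.0], [-0.002, -0.0, -1.0]]
wrist_force: [-0.8, -0.5, 0.3]
gripper_width: 0.702
gripper_force: 0.0
t 1.2667 tool shift mm [-171.9  193.2    0.5] yaw of y 96.23204330076048
```

```bash
python3 -m creep '[[0.4,-27,30,0,0,0,0],[0.4,-54,60,0,0,0,0],[0.3,-81,90,0,0,0,0],[0.2,-108,120,0,0,0,0],[0.1,-135,150,0,0,0,0],[0.1,-160,180,0,0,0,0],[0.1,-172,193,0,0,0,0],[0.1,-172,193,0,0,0,0]]'; python3 - <<'E'
from h import *
to([.5265,-.1495,.405])
p,d=vision.capture("side"); cv2.imwrite("pics/s1.png",cv2.resize(p[90:260,180:400,::-1],(660,510)))
E
```

```text
time_s: 1.93
tcp_pos: [0.5273, -0.1515, 0.4046]
ee_rot: [[-0.994, -0.108, 0.001], [-0.108, 0.994, 0.0], [-0.001, -0.0, -1.0]]
wrist_force: [-0.3, -1.2, 0.0]
gripper_width: 0.556
gripper_force: 0.0
t 1.9333 tool shift mm [ 0.5  2.1 -0.4] yaw of y 96.22361677292136
```

View pics/s1.png

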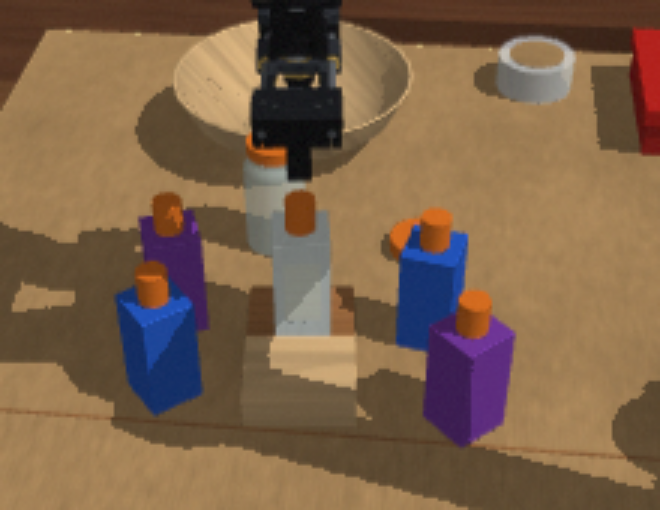

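The fingers are above the cap (crop 300,200) and in line with it. I'll lower them around the cap and narrow the gap.

```bash
python3 -m creep '[[0.1,0,2,20,0,0,0],[0.1,0,2,40,0,0,0],[0.1,0,2,55,0,0,0],[0.1,0,2,60,0,0,0],[0,0,2,62,0,0,0],[-0.1,0,2,62,0,0,0],[-0.16,0,2,62,0,0,0],[-0.16,0,2,62,0,0,0]]'; python3 - <<'E'
from h import *
to([.5265,-.1495,.342])
p,d=vision.capture("side"); C=cloud("side",d)
for n in ("top","side"):
    p,d=vision.capture(n);C=cloud(n,d).reshape(-1,3)
    q=C[((C>[.47,-.21,.142])&(C<[.58,-.08,.156])).all(1)];print(n,len(q),q.mean(0) if len(q) else 0)
E
```

```text
time_s: 2.65
tcp_pos: [0.5252, -0.1523, 0.3439]
ee_rot: [[-0.995, -0.104, 0.002], [-0.104, 0.995, -0.0], [-0.002, -0.0, -1.0]]
wrist_force: [-0.9, 0.7, -0.4]
gripper_width: 0.439
gripper_force: 0.0
t 2.65 tool shift mm [-1.5  2.7  1.9] yaw of y 95.95717883954389
top 17 [ 0.50799353 -0.16630098  0.14662811]
side 186 [ 0.52661272 -0.14079616  0.14718015]
```

```bash
cat >> h.py <<'E'
U=np.array([-.104,.995,0]); UC=-203.1; ZE=38.
def caps(th,g,smax):
    "cap front corner and top centre (u,z) mm; th deg"
    t=np.radians(th); uE=UC+28+g
    s=min(8/max(np.cos(t),.01),smax)
    if np.tan(t)<g/8: O=np.array([UC+28,30.]); L=152.       # about the foot edge
    else: O=np.array([uE,38.]); L=152-s
    a=np.array([np.sin(t),np.cos(t)]); n=np.array([-np.cos(t),np.sin(t)])
    return O+L*a+13*n, O+L*a+28*n
def tcp(th,ph,W,p,mode,g=4,smax=20):
    c,m=caps(th,g,smax); q=np.radians(ph); d=np.array([-np.sin(q),-np.cos(q)]); f=np.array([np.cos(q),-np.sin(q)])
    x=c-f*W/2 if mode=="F" else m+f*(W/2-15)   # rear mode assumes ph==th
    return x+d*(p-182)
def now():
    s=r.sense();P=np.array(s["tcp_pos"])*1000;R=np.array(s["ee_rot"]);z=R[:,2]
    return np.array([U@P,P[2]]),np.degrees(np.arctan2(-U@z,-z[2])),s
def plan(rows,base=None):
    x0,ph0,s=now()
    if base is not None: x0,ph0=base
    q=np.radians(ph0);d=np.array([-np.sin(q),-np.cos(q)]);f=np.array([np.cos(q),-np.sin(q)])
    print("now",np.round(x0,1),round(ph0,1),"W",round(s["gripper_width"]*87,1),"F",np.round(s["wrist_force"],1),"t",s["time_s"])
    for (th,ph,W,p,mode) in rows:
        e=tcp(th,ph,W,p,mode)-x0
        print(th,"row",[round(W/43.5-1,2),0,round(f@e,1),round(d@e,1),round(ph-ph0,1)])
E
python3 - <<'E'
from h import *
T=np.load("top0.npy").reshape(-1,3);S=np.load("side0.npy").reshape(-1,3)
for P in(T,S):
    d=P[((P>[.48,-.1,.034])&(P<[.565,0,.043])).all(1)]; print("deck end u",np.percentile(d@U*1000,[50,98,99.5,100]))
plan([(t,t,37,20,"R") for t in (0,4,8,12,16,20)])
E
```

```text
deck end u [-116.9240828   -81.85852078  -80.77197267  -80.50022835]
deck end u [-113.57758463  -79.51687608  -78.28911589  -77.43708084]
now [-205.9  343.5] 0.0 W 37.0 F [-1.  -0.  -0.2] t 2.8
0 row [-0.15, 0, np.float64(6.3), np.float64(-0.5), np.float64(-0.0)]
4 row [-0.15, 0, np.float64(28.3), np.float64(-1.5), np.float64(4.0)]
8 row [-0.15, 0, np.float64(50.3), np.float64(-0.9), np.float64(8.0)]
12 row [-0.15, 0, np.float64(72.1), np.float64(1.2), np.float64(12.0)]
16 row [-0.15, 0, np.float64(93.8), np.float64(4.9), np.float64(16.0)]
20 row [-0.15, 0, np.float64(115.2), np.float64(10.0), np.float64(20.0)]
```

```bash
python3 -m creep '[[-0.15,0,3,0,0,0,0],[-0.15,0,6,0,0,0,0],[-0.15,0,12,-1,1,0,0],[-0.15,0,17.5,-1,2,0,0],[-0.15,0,28,-1.5,4,0,0],[-0.15,0,39,-1,6,0,0],[-0.15,0,50,-1,8,0,0],[-0.15,0,50,-1,8,0,0]]'; cat >> h.py <<'E'
def tilt(n="side"):
    """caddy lean (deg) seen as the u,z spread of its white body + orange cap"""
    p,d=vision.capture(n); C=cloud(n,d); P=C.reshape(-1,3); c=p.reshape(-1,3).astype(int)
    near=((P>[.46,-.24,.03])&(P<[.59,.02,.2])).all(1)
    og=near&(c[:,0]>c[:,1]*1.8)&(c[:,0]>90)&(c[:,2]<c[:,1]+10)&(c[:,1]>c[:,2]*1.3)&(P[:,2]>.045)
    w=near&(abs(c[:,0]-c[:,2])<22)&(c.min(1)>75)&(P[:,2]>.042)
    for k,m in(("cap",og),("body",w)):
        q=P[m]; 
        if len(q)>10:
            uz=np.stack([q@U*1000,q[:,2]*1000],1); print(n,k,len(q),"u",np.round(np.percentile(uz[:,0],[3,50,97])),"z",np.round(np.percentile(uz[:,1],[3,50,97])))
    if w.sum()>50:
        q=P[w]; rng=np.random.default_rng(0); best=(0,)
        for _ in range(400):
            a=q[rng.choice(len(q),3,False)]; nn=np.cross(a[1]-a[0],a[2]-a[0]); l=np.linalg.norm(nn)
            if l<1e-5: continue
            nn/=l; k=(abs((q-a[0])@nn)<.003).sum()
            if k>best[0] and abs(nn[0]*.995+nn[1]*.104)<.3: best=(k,nn,a[0])
        nn=best[1]; q=q[abs((q-best[2])@nn)<.003]; nn=np.linalg.svd(q-q.mean(0))[2][2]; nn*=np.sign(U@nn) 
        print(n,"plane",best[0],"normal u,z",np.round([U@nn,nn[2]],3),"elev deg",round(np.degrees(np.arctan2(nn[2],U@nn)),1))
    return p
E
python3 - <<'E'
from h import *
p=tilt("side"); cv2.imwrite("pics/s2.png",cv2.resize(p[90:260,180:400,::-1],(660,510)))
plan([(t,t,37,20,"R") for t in (6,8,12,16,20)])
E
```

```text
time_s: 3.47
tcp_pos: [0.5193, -0.1008, 0.3436]
ee_rot: [[-0.994, -0.106, 0.014], [-0.107, 0.984, -0.14], [0.001, -0.14, -0.99]]
wrist_force: [-0.3, -0.4, 0.1]
gripper_width: 0.427
gripper_force: 0.4
side body 523 u [-175. -165. -157.] z [ 46. 106. 148.]
side plane 439 normal u,z [ 0.989 -0.145] elev deg -8.4
now [-154.9  343.7] 8.0 W 37.5 F [-0.3 -0.   0.4] t 3.5167
6 row [-0.15, 0, np.float64(-11.8), np.float64(0.5), np.float64(-2.0)]
8 row [-0.15, 0, np.float64(-0.8), np.float64(-0.6), np.float64(0.0)]
12 row [-0.15, 0, np.float64(21.1), np.float64(-1.5), np.float64(4.0)]
16 row [-0.15, 0, np.float64(43.1), np.float64(-0.9), np.float64(8.0)]
20 row [-0.15, 0, np.float64(65.0), np.float64(1.2), np.float64(12.0)]
```

View pics/s2.png

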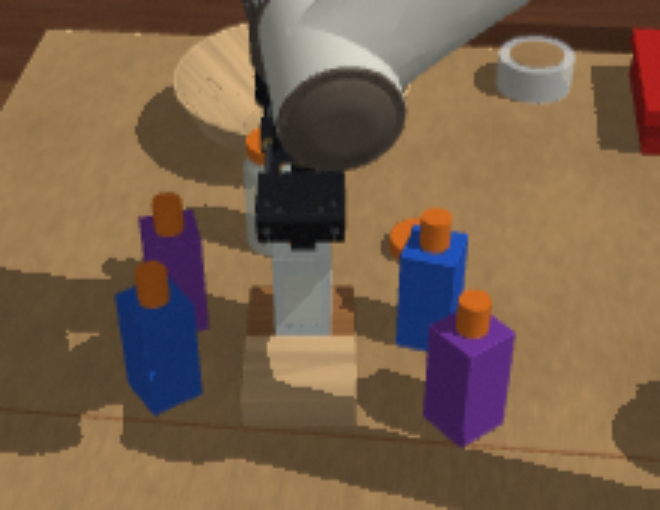

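The front face (crop 300,290) leans 8.4°, which matches the model. I'll carry on.

```bash
python3 -m creep '[[-0.15,0,8,-1,1.5,0,0],[-0.15,0,16.5,-1,3,0,0],[-0.15,0,24.5,-1.5,4.5,0,0],[-0.15,0,33,-1,6,0,0],[-0.15,0,41,-1,7.5,0,0],[-0.15,0,49,-0.5,9,0,0],[-0.15,0,54.5,0,10,0,0],[-0.15,0,54.5,0,10,0,0]]'; python3 - <<'E'
from h import *
tilt()
plan([(t,t,37,20,"R") for t in (18,20,22)]+[(t,t,37,20,"F") for t in (18,20,22,24,26,28,30)])
E
```

```text
time_s: 4.18
tcp_pos: [0.5142, -0.0484, 0.3359]
ee_rot: [[-0.995, -0.1, 0.031], [-0.105, 0.946, -0.307], [0.001, -0.309, -0.951]]
wrist_force: [-0.9, -1.6, -0.7]
gripper_width: 0.428
gripper_force: 0.0
side body 312 u [-171. -155. -142.] z [ 45.  90. 129.]
side plane 304 normal u,z [ 0.949 -0.313] elev deg -18.2
now [-101.9  336.1] 18.0 W 36.8 F [ 0.3 -1.3 -0.5] t 4.2333
18 row [-0.15, 0, np.float64(0.5), np.float64(-0.2), np.float64(0.0)]
20 row [-0.15, 0, np.float64(11.5), np.float64(-0.9), np.float64(2.0)]
22 row [-0.15, 0, np.float64(22.5), np.float64(-1.2), np.float64(4.0)]
18 row [-0.15, 0, np.float64(-6.5), np.float64(-0.2), np.float64(0.0)]
20 row [-0.15, 0, np.float64(4.5), np.float64(-1.1), np.float64(2.0)]
22 row [-0.15, 0, np.float64(15.5), np.float64(-1.7), np.float64(4.0)]
24 row [-0.15, 0, np.float64(26.5), np.float64(-1.8), np.float64(6.0)]
26 row [-0.15, 0, np.float64(37.5), np.float64(-1.5), np.float64(8.0)]
28 row [-0.15, 0, np.float64(48.3), np.float64(-0.8), np.float64(10.0)]
30 row [-0.15, 0, np.float64(58.9), np.float64(0.3), np.float64(12.0)]
```

```bash
python3 -m creep '[[-0.22,0,4,0,1,0,0],[-0.22,0,9,-0.5,2,0,0],[-0.22,0,14,-1,3,0,0],[-0.22,0,19,-1,4,0,0],[-0.22,0,24,-1.5,5,0,0],[-0.22,0,29.5,-1.5,6,0,0],[-0.22,0,35,-1.5,7,0,0],[-0.22,0,35,-1.5,7,0,0]]'; python3 - <<'E'
from h import *
tilt()
plan([(t,t,34,20,"R") for t in (24,25,26,28,30)]+[(t,t,34,20,"F") for t in (24,25,26,28,30,32,34,36)])
E
```

```text
time_s: 4.9
tcp_pos: [0.5109, -0.0151, 0.3266]
ee_rot: [[-0.995, -0.095, 0.043], [-0.104, 0.902, -0.42], [0.001, -0.422, -0.906]]
wrist_force: [-0.2, 0.0, 0.4]
gripper_width: 0.392
gripper_force: 0.0
side body 146 u [-169. -156. -144.] z [45. 71. 94.]
side plane 146 normal u,z [ 0.897 -0.44 ] elev deg -26.1
now [-68.4 326.8] 24.9 W 33.8 F [ 0.4 -0.7  0.9] t 4.95
24 row [-0.22, 0, np.float64(-2.8), np.float64(0.6), np.float64(-0.9)]
25 row [-0.22, 0, np.float64(2.7), np.float64(0.1), np.float64(0.1)]
26 row [-0.22, 0, np.float64(8.2), np.float64(-0.3), np.float64(1.1)]
28 row [-0.22, 0, np.float64(18.9), np.float64(-0.7), np.float64(3.1)]
30 row [-0.22, 0, np.float64(29.6), np.float64(-0.7), np.float64(5.1)]
24 row [-0.22, 0, np.float64(-6.8), np.float64(0.7), np.float64(-0.9)]
25 row [-0.22, 0, np.float64(-1.3), np.float64(0.1), np.float64(0.1)]
26 row [-0.22, 0, np.float64(4.2), np.float64(-0.4), np.float64(1.1)]
28 row [-0.22, 0, np.float64(14.9), np.float64(-0.9), np.float64(3.1)]
30 row [-0.22, 0, np.float64(25.6), np.float64(-1.0), np.float64(5.1)]
32 row [-0.22, 0, np.float64(36.3), np.float64(-0.8), np.float64(7.1)]
34 row [-0.22, 0, np.float64(46.9), np.float64(-0.1), np.float64(9.1)]
36 row [-0.22, 0, np.float64(57.5), np.float64(1.0), np.float64(11.1)]
```

```bash
python3 -m creep '[[-0.22,0,4,0,1,0,0],[-0.22,0,9.5,-0.5,2,0,0],[-0.22,0,15,-1,3,0,0],[-0.22,0,20,-1,4,0,0],[-0.22,0,25.5,-1,5,0,0],[-0.22,0,31,-1,6,0,0],[-0.22,0,36,-1,7,0,0],[-0.22,0,36,-1,7,0,0]]'; python3 - <<'E'
from h import *
tilt();tilt("top")
plan([(t,t,34,20,"F") for t in (32,34,36)]+[(36,34,34,20,"F"),(36,34,50,20,"F"),(36,34,62,20,"F")])
E
```

```text
time_s: 5.62
tcp_pos: [0.5073, 0.0184, 0.3119]
ee_rot: [[-0.994, -0.09, 0.055], [-0.105, 0.843, -0.528], [0.001, -0.531, -0.847]]
wrist_force: [0.2, 0.6, 0.0]
gripper_width: 0.388
gripper_force: 0.1
side body 16 u [-155. -119. -116.] z [132. 134. 156.]
top body 185 u [-218. -205. -151.] z [ 68.  86. 153.]
top plane 123 normal u,z [ 0.836 -0.548] elev deg -33.2
now [-34.9 312.3] 32.0 W 33.5 F [ 0.2 -0.5  1. ] t 5.7167
32 row [-0.22, 0, np.float64(-0.1), np.float64(0.3), np.float64(-0.0)]
34 row [-0.22, 0, np.float64(10.5), np.float64(-0.4), np.float64(2.0)]
36 row [-0.22, 0, np.float64(21.2), np.float64(-0.6), np.float64(4.0)]
36 row [-0.22, 0, np.float64(15.5), np.float64(-0.3), np.float64(2.0)]
36 row [0.15, 0, np.float64(7.5), np.float64(-0.6), np.float64(2.0)]
36 row [0.43, 0, np.float64(1.5), np.float64(-0.8), np.float64(2.0)]
```

```bash
python3 -m creep '[[-0.14,0,0.2,0,0.3,0,0],[-0.05,0,0.4,0,0.6,0,0],[0.04,0,0.6,-0.3,0.9,0,0],[0.13,0,0.8,-0.4,1.2,0,0],[0.22,0,1,-0.5,1.5,0,0],[0.31,0,1.2,-0.6,1.7,0,0],[0.4,0,1.4,-0.7,2,0,0],[0.43,0,1.5,-0.8,2,0,0]]'; python3 - <<'E'
from h import *
tilt("top")
F=lambda t:34+(t-36)*14/54
plan([(t,F(t),62,20-(t-36)*.2,"F") for t in (34,36,38,40,42,44,46,48,50)])
E
```

```text
time_s: 6.38
tcp_pos: [0.5071, 0.0195, 0.3123]
ee_rot: [[-0.995, -0.086, 0.058], [-0.104, 0.824, -0.556], [0.0, -0.559, -0.829]]
wrist_force: [0.6, -0.2, 0.5]
gripper_width: 0.69
gripper_force: 0.2
top body 186 u [-217. -191. -116.] z [ 68.  87. 136.]
top plane 113 normal u,z [ 0.812 -0.584] elev deg -35.8
now [-33.3 312.3] 34.0 W 60.7 F [-0.1  0.7 -0.3] t 6.4333
34 row [0.43, 0, np.float64(-6.3), np.float64(0.8), np.float64(-0.5)]
36 row [0.43, 0, np.float64(0.1), np.float64(0.0), np.float64(-0.0)]
38 row [0.43, 0, np.float64(6.5), np.float64(-0.6), np.float64(0.5)]
40 row [0.43, 0, np.float64(13.0), np.float64(-1.0), np.float64(1.0)]
42 row [0.43, 0, np.float64(19.4), np.float64(-1.2), np.float64(1.5)]
44 row [0.43, 0, np.float64(25.7), np.float64(-1.1), np.float64(2.1)]
46 row [0.43, 0, np.float64(32.1), np.float64(-0.9), np.float64(2.6)]
48 row [0.43, 0, np.float64(38.4), np.float64(-0.4), np.float64(3.1)]
50 row [0.43, 0, np.float64(44.6), np.float64(0.3), np.float64(3.6)]
```

```bash
python3 -m creep '[[0.43,0,4,0,0.3,0,0],[0.43,0,8,-0.6,0.6,0,0],[0.43,0,12,-0.8,0.9,0,0],[0.43,0,16,-1,1.3,0,0],[0.43,0,20,-1,1.6,0,0],[0.43,0,24,-1,1.9,0,0],[0.43,0,28,-1,2.2,0,0],[0.43,0,28,-1,2.2,0,0]]'; python3 - <<'E'
from h import *
tilt("top")
F=lambda t:34+(t-36)*14/54
plan([(t,F(t),62,20-(t-36)*.2,"F") for t in (43,44.6,48,50,52,54,56,58)])
E
```

```text
time_s: 7.1
tcp_pos: [0.5046, 0.0437, 0.2969]
ee_rot: [[-0.994, -0.085, 0.061], [-0.105, 0.802, -0.588], [0.001, -0.591, -0.807]]
wrist_force: [1.3, 0.1, -1.3]
gripper_width: 0.716
gripper_force: 0.3
top body 490 u [-214. -188. -144.] z [ 72.  97. 123.]
top plane 434 normal u,z [ 0.709 -0.705] elev deg -44.8
now [ -9.2 297.2] 36.2 W 62.2 F [ 0.5 -0.3 -0.6] t 7.15
43 row [0.43, 0, np.float64(-5.9), np.float64(-0.0), np.float64(-0.4)]
44.6 row [0.43, 0, np.float64(-0.8), np.float64(-0.1), np.float64(0.0)]
48 row [0.43, 0, np.float64(9.9), np.float64(0.2), np.float64(0.9)]
50 row [0.43, 0, np.float64(16.2), np.float64(0.6), np.float64(1.4)]
52 row [0.43, 0, np.float64(22.4), np.float64(1.3), np.float64(1.9)]
54 row [0.43, 0, np.float64(28.5), np.float64(2.2), np.float64(2.4)]
56 row [0.43, 0, np.float64(34.5), np.float64(3.4), np.float64(3.0)]
58 row [0.43, 0, np.float64(40.4), np.float64(4.8), np.float64(3.5)]
```

```bash
python3 -m creep '[[0.43,0,4,0,0.4,0,0],[0.43,0,8,0,0.7,0,0],[0.43,0,12,0.3,1.1,0,0],[0.43,0,16,0.6,1.4,0,0],[0.43,0,20,1,1.7,0,0],[0.43,0,24,1.5,2,0,0],[0.43,0,28,2,2.4,0,0],[0.43,0,28,2,2.4,0,0]]'; python3 - <<'E'
from h import *
p=tilt("top");cv2.imwrite("pics/t3.png",cv2.resize(p[130:300,220:440,::-1],(660,510)))
F=lambda t:34+(t-36)*14/54
plan([(t,F(t),62,20-(t-36)*.2,"F") for t in (54,56,58,60,62,64,66)])
E
```

```text
time_s: 7.82
tcp_pos: [0.5024, 0.0649, 0.2787]
ee_rot: [[-0.994, -0.082, 0.065], [-0.105, 0.777, -0.621], [0.001, -0.624, -0.781]]
wrist_force: [0.5, 0.7, -0.7]
gripper_width: 0.717
gripper_force: 0.4
top body 788 u [-210. -173. -142.] z [ 77. 103. 126.]
top plane 725 normal u,z [ 0.591 -0.807] elev deg -53.8
now [ 12.2 279. ] 38.6 W 62.0 F [-0.1  0.2 -0.1] t 7.8667
54 row [0.43, 0, np.float64(0.5), np.float64(0.2), np.float64(0.0)]
56 row [0.43, 0, np.float64(6.6), np.float64(1.1), np.float64(0.6)]
58 row [0.43, 0, np.float64(12.5), np.float64(2.3), np.float64(1.1)]
60 row [0.43, 0, np.float64(18.4), np.float64(3.7), np.float64(1.6)]
62 row [0.43, 0, np.float64(24.0), np.float64(5.4), np.float64(2.1)]
64 row [0.43, 0, np.float64(29.5), np.float64(7.4), np.float64(2.6)]
66 row [0.43, 0, np.float64(34.8), np.float64(9.7), np.float64(3.1)]
```

View pics/t3.png

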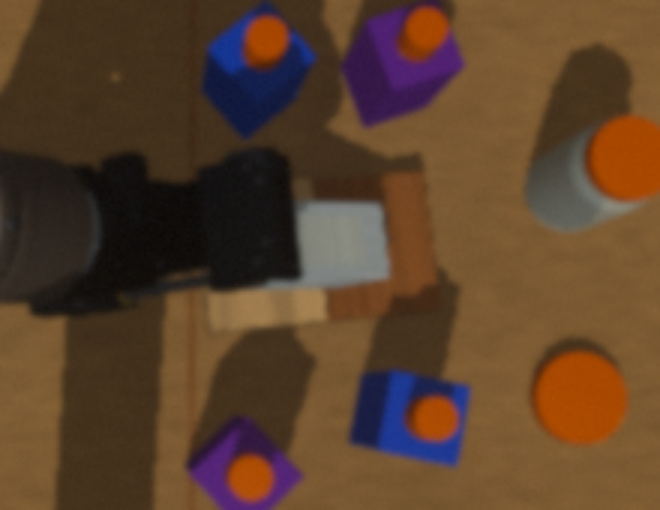

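The caddy's back face shows at crop (345,245), squarely over the rest, with the gripper to its left and clear of its neighbours. The model still agrees, so I'll carry on.

```bash
python3 -m creep '[[0.43,0,4,0.6,0.3,0,0],[0.43,0,8,1.4,0.7,0,0],[0.43,0,12,2.2,1.1,0,0],[0.43,0,16,3.1,1.4,0,0],[0.43,0,20,4.2,1.7,0,0],[0.43,0,23.5,5.3,2,0,0],[0.43,0,26,6.2,2.3,0,0],[0.43,0,26,6.2,2.3,0,0]]'; python3 - <<'E'
from h import *
tilt("top")
F=lambda t:34+(t-36)*14/54
plan([(t,F(t),62,20-(t-36)*.2,"F") for t in (61,63,65,67,69,71,73)])
E
```

```text
time_s: 8.53
tcp_pos: [0.5006, 0.0811, 0.2577]
ee_rot: [[-0.995, -0.08, 0.068], [-0.105, 0.751, -0.652], [0.001, -0.655, -0.755]]
wrist_force: [0.3, 1.1, -0.5]
gripper_width: 0.717
gripper_force: 0.5
top body 1008 u [-206. -164. -125.] z [ 81. 103. 124.]
top plane 943 normal u,z [ 0.458 -0.889] elev deg -62.7
now [ 28.5 258. ] 40.9 W 62.3 F [ 0.4  0.7 -0.8] t 8.5833
61 row [0.43, 0, np.float64(-4.7), np.float64(-1.5), np.float64(-0.5)]
63 row [0.43, 0, np.float64(1.0), np.float64(0.1), np.float64(0.1)]
65 row [0.43, 0, np.float64(6.4), np.float64(2.0), np.float64(0.6)]
67 row [0.43, 0, np.float64(11.9), np.float64(3.9), np.float64(1.1)]
69 row [0.43, 0, np.float64(17.8), np.float64(5.0), np.float64(1.6)]
71 row [0.43, 0, np.float64(23.5), np.float64(6.2), np.float64(2.1)]
73 row [0.43, 0, np.float64(29.3), np.float64(7.5), np.float64(2.7)]
```

```bash
python3 -m creep '[[0.43,0,3,1,0.3,0,0],[0.43,0,6,2,0.6,0,0],[0.43,0,9,3,0.9,0,0],[0.43,0,12,4,1.1,0,0],[0.43,0,15,4.6,1.4,0,0],[0.43,0,18,5,1.6,0,0],[0.43,0,21,5.8,1.9,0,0],[0.43,0,21,5.8,1.9,0,0]]'; python3 - <<'E'
from h import *
tilt("top")
F=lambda t:34+(t-36)*14/54
plan([(t,F(t),62,20-(t-36)*.2,"F") for t in (70,72,74,76,78,80)])
E
```

```text
time_s: 9.25
tcp_pos: [0.4994, 0.0932, 0.2396]
ee_rot: [[-0.995, -0.077, 0.071], [-0.105, 0.729, -0.676], [0.001, -0.68, -0.733]]
wrist_force: [0.4, 0.1, -0.2]
gripper_width: 0.711
gripper_force: 0.5
top body 1149 u [-203. -157. -113.] z [ 83. 101. 117.]
top plane 1070 normal u,z [ 0.334 -0.943] elev deg -70.5
now [ 40.6 239.9] 42.8 W 62.6 F [-0.2  1.7 -0.8] t 9.3
70 row [0.43, 0, np.float64(-0.4), np.float64(-0.2), np.float64(-0.0)]
72 row [0.43, 0, np.float64(5.4), np.float64(0.9), np.float64(0.5)]
74 row [0.43, 0, np.float64(11.2), np.float64(2.2), np.float64(1.0)]
76 row [0.43, 0, np.float64(16.9), np.float64(3.6), np.float64(1.5)]
78 row [0.43, 0, np.float64(22.5), np.float64(5.2), np.float64(2.1)]
80 row [0.43, 0, np.float64(28.1), np.float64(6.9), np.float64(2.6)]
```

```bash
python3 -m creep '[[0.43,0,3,0.6,0.3,0,0],[0.43,0,6,1.2,0.6,0,0],[0.43,0,9,1.8,0.8,0,0],[0.43,0,12,2.4,1.1,0,0],[0.43,0,15,3.1,1.4,0,0],[0.43,0,18,3.9,1.6,0,0],[0.43,0,21,4.7,1.9,0,0],[0.43,0,21,4.7,1.9,0,0]]'; python3 - <<'E'
from h import *
tilt("top")
F=lambda t:34+(t-36)*14/54
plan([(t,F(t),62,20-(t-36)*.2,"F") for t in (77,79,81,83,85,87,89,90)])
E
```

```text
time_s: 9.97
tcp_pos: [0.4981, 0.1052, 0.2219]
ee_rot: [[-0.995, -0.075, 0.073], [-0.104, 0.706, -0.7], [0.001, -0.704, -0.71]]
wrist_force: [0.2, 0.4, -0.8]
gripper_width: 0.714
gripper_force: 0.6
top body 1245 u [-197. -149. -100.] z [ 86.  99. 110.]
top plane 1147 normal u,z [ 0.21  -0.978] elev deg -77.9
now [ 52.8 222.1] 44.7 W 62.4 F [-0.  -0.  -0.1] t 10.0167
77 row [0.43, 0, np.float64(-1.3), np.float64(-0.3), np.float64(-0.1)]
79 row [0.43, 0, np.float64(4.3), np.float64(1.2), np.float64(0.4)]
81 row [0.43, 0, np.float64(9.9), np.float64(2.8), np.float64(0.9)]
83 row [0.43, 0, np.float64(15.4), np.float64(4.6), np.float64(1.5)]
85 row [0.43, 0, np.float64(20.8), np.float64(6.5), np.float64(2.0)]
87 row [0.43, 0, np.float64(26.2), np.float64(8.6), np.float64(2.5)]
89 row [0.43, 0, np.float64(31.4), np.float64(10.8), np.float64(3.0)]
90 row [0.43, 0, np.float64(34.0), np.float64(12.0), np.float64(3.3)]
```

```bash
python3 -m creep '[[0.43,0,2.5,0.7,0.2,0,0],[0.43,0,5,1.4,0.4,0,0],[0.43,0,7.5,2.1,0.7,0,0],[0.43,0,10,2.8,0.9,0,0],[0.43,0,12.5,3.6,1.2,0,0],[0.43,0,15,4.4,1.4,0,0],[0.43,0,17,5.1,1.6,0,0],[0.43,0,17,5.1,1.6,0,0]]'; python3 - <<'E'
from h import *
tilt("top")
F=lambda t:34+(t-36)*14/54
plan([(t,F(t),62,20-(t-36)*.2,"F") for t in (84,86,88,90,91,92)])
E
```

```text
time_s: 10.68
tcp_pos: [0.4973, 0.1136, 0.2064]
ee_rot: [[-0.995, -0.073, 0.075], [-0.104, 0.687, -0.719], [0.001, -0.723, -0.691]]
wrist_force: [0.7, 0.6, -2.0]
gripper_width: 0.713
gripper_force: 0.6
top body 1298 u [-192. -141.  -90.] z [ 88.  97. 104.]
top plane 1180 normal u,z [ 0.106 -0.994] elev deg -83.9
now [ 61.2 206.6] 46.3 W 62.4 F [-0.7  0.4 -1.8] t 10.7333
84 row [0.43, 0, np.float64(1.2), np.float64(0.4), np.float64(0.1)]
86 row [0.43, 0, np.float64(6.7), np.float64(2.2), np.float64(0.6)]
88 row [0.43, 0, np.float64(12.0), np.float64(4.2), np.float64(1.2)]
90 row [0.43, 0, np.float64(17.3), np.float64(6.4), np.float64(1.7)]
91 row [0.43, 0, np.float64(37.0), np.float64(1.7), np.float64(1.9)]
92 row [0.43, 0, np.float64(39.8), np.float64(3.1), np.float64(2.2)]
```

```bash
python3 -m creep '[[0.43,0,2,0.6,0.2,0,0],[0.43,0,4,1.2,0.4,0,0],[0.43,0,6,2,0.6,0,0],[0.43,0,8,2.7,0.8,0,0],[0.43,0,10,3.4,1,0,0],[0.43,0,12,4.2,1.2,0,0],[0.43,0,14,5,1.3,0,0],[0.43,0,14,5,1.3,0,0]]'; python3 - <<'E'
from h import *
tilt("top")
F=lambda t:34+(t-36)*14/54
plan([(t,F(t),62,20-(t-36)*.2,"F") for t in (88,89,90)])
E
```

```text
time_s: 11.4
tcp_pos: [0.4969, 0.12, 0.1935]
ee_rot: [[-0.994, -0.07, 0.078], [-0.105, 0.67, -0.735], [-0.001, -0.739, -0.674]]
wrist_force: [-0.4, 4.7, 2.8]
gripper_width: 0.718
gripper_force: 4.5
top body 1341 u [-188. -137.  -83.] z [82. 94. 97.]
top plane 1209 normal u,z [ 0.003 -1.   ] elev deg -89.8
now [ 67.7 193.6] 47.6 W 62.2 F [-0.9  4.4  4.3] t 11.45
88 row [0.43, 0, np.float64(-1.8), np.float64(-0.0), np.float64(-0.2)]
89 row [0.43, 0, np.float64(0.9), np.float64(1.0), np.float64(0.1)]
90 row [0.43, 0, np.float64(3.5), np.float64(2.0), np.float64(0.4)]
```

The caddy is flat (89.8°), but the rear fingertip is pressing lightly on the top edge of its body. I'll back off along the fingers a little and recheck.

```bash
python3 -m creep '[[0.43,0,0,-1,0,0,0],[0.43,0,0,-2,0,0,0],[0.43,0,0.5,-3,0,0,0],[0.43,0,1,-4,0,0,0],[0.43,0,2,-5,0,0,0],[0.43,0,3,-5,0,0,0],[0.43,0,3,-5,0,0,0]]'; python3 - <<'E'
from h import *
p=tilt("top")
p,d=vision.capture("side");cv2.imwrite("pics/s4.png",cv2.resize(p[90:260,180:400,::-1],(660,510)))
plan([])
E
```

```text
time_s: 12.03
tcp_pos: [0.4961, 0.1252, 0.1944]
ee_rot: [[-0.995, -0.07, 0.077], [-0.104, 0.671, -0.735], [0.0, -0.739, -0.674]]
wrist_force: [-0.2, 0.1, 0.4]
gripper_width: 0.716
gripper_force: 0.0
top body 1391 u [-188. -135.  -79.] z [82. 94. 97.]
top plane 1262 normal u,z [ 0.003 -1.   ] elev deg -89.9
now [ 72.9 194.4] 47.6 W 62.3 F [0.3 0.1 0.2] t 12.1333
```

View pics/s4.png

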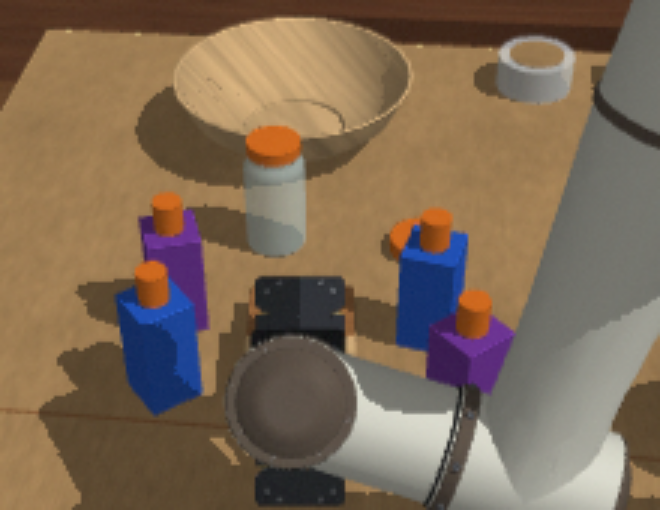

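The caddy lies flat with no force on the fingers, and the look-alikes still stand. I'll take the hand away along the fingers.

```bash
python3 -m creep '[[0.43,0,0,-5,0,0,0],[0.43,0,0,-15,0,0,0],[0.43,0,0,-30,0,0,0],[0.43,0,0,-50,0,0,0],[0.43,0,0,-75,0,0,0],[0.43,0,0,-100,0,0,0],[0.43,0,0,-120,0,0,0],[0.43,0,0,-120,0,0,0]]'; python3 - <<'E'
from h import *
p=tilt("top");cv2.imwrite("pics/t5.png",cv2.resize(p[130:300,220:440,::-1],(660,510)))
plan([])
E
```

```text
time_s: 12.8
tcp_pos: [0.4875, 0.2166, 0.2783]
ee_rot: [[-0.994, -0.069, 0.083], [-0.108, 0.674, -0.731], [-0.006, -0.736, -0.677]]
wrist_force: [0.7, 0.7, -0.2]
gripper_width: 0.712
gripper_force: 0.0
top cap 182 u [-70. -56. -41.] z [71. 78. 82.]
top body 1457 u [-188. -132.  -77.] z [83. 94. 96.]
top plane 1347 normal u,z [ 0. -1.] elev deg -90.0
now [163.3 276.7] 47.5 W 62.2 F [-0.4 -0.9  0.9] t 12.85
```

View pics/t5.png

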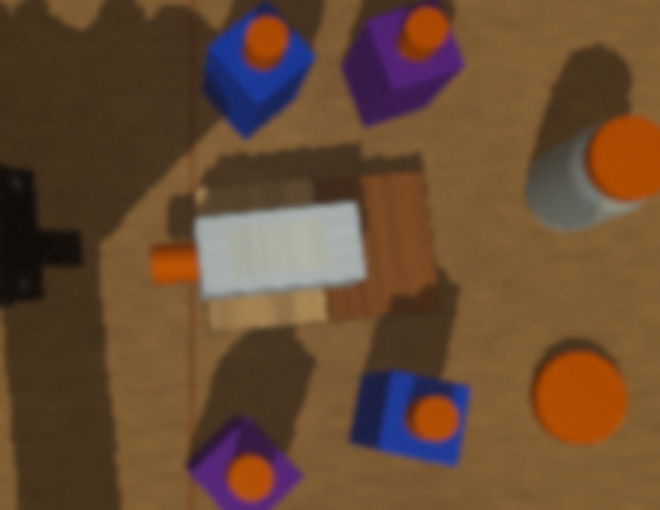

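The caddy lies flat on the deck at crop (280,250). Its cap, at (175,263), sticks out past the deck's end, the hand is clear and the bystanders haven't moved.

```bash
python3 -c "
from station import r
print(r.finish_job())"
```

```text
the job is handed in; nothing more can be done
None
```

The caddy was tipped over the step, eased down under control and now lies flat on the deck with its cap past the end; the hand is clear, the bystanders look unmoved, and the job was handed in at about 13 s.

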